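Close a full insulated flask with its quick-thread lid

TASK

The tea flask has been filled; close it with its grey screw lid, which lies beside it. Set the lid level on the neck and, letting it bear lightly on the thread, turn it backwards (anticlockwise seen from above): it rides up the thread until it drops off the thread's start; then screw it down clockwise until it is fully home, and let go. Never press or force it hard on the thread, do not drag, spin or tip the flask, and leave the mug, the tea carton and the spoon alone.

Things in the scene. Friction and masses are not known exactly. Their poses are not given: they have to be found in the camera images.
- flask: Squat round insulated flask of grey-painted steel with a bare neck, full, open at the top, about 2.4 kg, standing loose: it slides or turns if dragged or twisted hard. Body 128 mm in diameter up to 70 mm height, then a rounded shoulder running in to the neck's foot at 100 mm. Neck 51 mm in diameter from 100 to 130 mm height; rim chamfered 3 mm. Origin: centre of its underside, z up its axis.
- flask_rim (a point): Centre of the flask's mouth, level with the rim, 130 mm above the flask's origin. When the lid's ceiling sits on the rim the twist needed rises from below 0.15 to 0.3 N m within about 0.3 rad: that is tight enough. A bearing force of 3 to 8 N is right while turning back.
- flask_thread (a point): Point on the flask's axis, 123 mm above its origin, level with the thread's top. Four-start right-hand thread: four round ridges 4 mm thick, 59 mm across, 90 degrees apart, each starting blunt at this height and running down clockwise (seen from above) over 112 degrees at 5.1 mm per radian, 8 mm between neighbours. The angle of the starts is unrelated to the flask's yaw: feel for it.
- flask_side (a point): Point on the flask's side wall, 64 mm from its axis and 50 mm up, on the flask's own -x side. The flask begins to spin at about 0.4 to 0.6 N m of twist and to slide at about 15 N sideways.
- lid: Plain grey plastic screw lid, a plain cup lying open side down: 68 mm outer diameter, fluted sides, 26 mm tall, 60 g. Origin: centre of its open edge (underside), z up. Bore 62 mm, ceiling 22 mm above the edge. Four lugs inside, at the lid's +x, +y, -x, -y: 6.5 mm along the wall, 2.5 mm high, 53 mm across between them, centred 5.5 mm above the edge; about 1 mm play to each side on the neck.
- lid_top (a point): Centre of the lid's top, 26 mm above its origin. Lid origin above flask origin: on top of the thread 113 to 121 mm by angle; anticlockwise it climbs 5.1 mm per rad to 121, then can fall 8 mm (once a quarter turn); clockwise it then screws down 5.1 mm per rad, 1.1 to 1.5 rad in all, 1.5 mm vertical play, until its ceiling meets the rim at 108 and the torque rises steeply.
- mug: Striped ceramic mug, 82 mm across, 100 mm tall, bystander. Origin: centre of its underside.
- tea_carton: Upright tea carton, 27 x 62 x 119 mm, bystander. Origin: centre of its underside.
- spoon: Steel spoon lying flat, 194 x 39 x 17 mm, bystander. Origin: centre of its underside, long axis x.
Things that resemble listed ones, but are neither listed nor needed, are in the scene too. Leave any black, orange or purple look-alike of the lid alone.

How it is judged:
On the way, in this order (a step that is already met when the one before it is completed fails the run):
1. the lid, level on the neck and bearing on the thread, is turned back slowly up to the start of the thread (underside 117.5 to 123 mm above the flask's underside) (horizontal distance between lid and flask below 0.005 m and angle between lid's own z axis and vertical below 0.12 rad and z of lid in the frame of flask between 0.1175 and 0.123 m and contact force between lid and flask above 0.5 N and linear speed of lid below 0.01 m/s), for 0.1 s.
2. the lid has dropped into the thread (underside less than 115 mm above the flask's underside) (horizontal distance between lid and flask below 0.005 m and angle between lid's own z axis and vertical below 0.12 rad and z of lid in the frame of flask between 0.1055 and 0.115 m), for 0.2 s.
At the end, for the whole second after the job is handed in: The lid is screwed fully home: its underside 106 to 109.5 mm above the flask's underside (home is 108), within 4 mm of the flask's axis and 0.06 rad of square to it; the flask stands upright (within 0.05 rad); both are at rest and released (horizontal distance between lid and flask below 0.004 m and z of lid in the frame of flask between 0.106 and 0.1095 m and angle between the z axis of lid and the z axis of flask, either way round below 0.06 rad and angle between flask's own z axis and vertical below 0.05 rad and linear speed of each of lid, flask below 0.02 m/s); the robot touches nothing.
It fails at once if the lid, not yet home (underside more than 109.5 mm above the flask's), is pressed on the flask or its thread with more than 30 N (contact force between lid and flask above 30 N and z of lid in the frame of flask above 0.1095 m).
It fails at once if the flask is dragged or spun (a point on its side moves more than 25 mm) (distance of flask_side from where it was at the start of the episode above 0.025 m).
It fails at once if the flask is tipped by more than 0.15 rad (angle between flask's own z axis and vertical above 0.15 rad).
It fails at once if the mug, the tea carton or the spoon is moved by more than 20 mm (distance of any of mug, tea_carton, spoon from where it was at the start of the episode above 0.02 m).
It also fails if it takes over 67 s, if anything falls off the work surface, if the arm or the gripper's body presses on something with over 40 N, if the wrist force passes 120 N, or if a joint passes its speed limit or range.

ROBOT

A 6-joint arm with a two-finger parallel gripper is mounted at the origin on a cart in front of the work surface, level with it; the furniture and walls round the work are solid. World frame = base frame: x ahead of the robot, y to its left, z up, the work surface at z = 0. Lengths are in m, angles in rad, forces in N, time in s.
With the tool pointing down it reaches from about 0.375 to 0.925 m from the base axis. Payload 5.7 kg.
Tool frame: the origin (TCP) lies at the very end of the fingers, on their centre line; the grasp point (between the pads) lies 19 mm behind it; z points along the fingers, y is the line along which they close (so a half turn about z gives the same grasp; the last joint's range is limited). The gripper opens to 85 mm and grips with 20 to 120 N. Pads are 22 mm wide; open, the fingers measure 114 mm over their backs; the gripper's body (76 mm by 85 mm) begins 54 mm behind the grasp point. The pads swing forward as they close: fully open they stand 13 mm farther back than shut.
Start: joints at [-1.44, 0.359, 1.51, -0, 1.272, -0.115], TCP at [0.146, -0.582, 0.231] pointing down, gripper open.
Joint ranges: [-2.97, 2.97], [-1.01, 2.36], [0.21, 2.38], [-0.96, 4.11], [0.2, 2.71], [-2.98, 2.98]. Speed limits (rad/s): [2.39, 2.39, 3.14, 3.14, 3.14, 3.14].

INTERFACE

Orientations are given as a 3x3 rotation matrix whose columns are the frame's x, y, z axes.
In Python, from plant import ctrl, imaging gives the robot as it stands.
- The arm moves only by the tool drive_tool, never from a script. Its arguments are lists of equal length, an entry for each row: "xyz": the shift along the tool's x, y, z as a fraction of full scale, a list of three; "spin": the turn about the tool's z as a fraction of full scale. In form: {"xyz": [[tx, ty, tz], ...], "spin": [spin, ...]}. A call has 1 to 10 rows; each row is the pose to reach, as a shift and turn from the pose commanded when the call began, along the tool's axes at that moment, turning the shorter way round; what a row does not reach only later rows make up. Full scale, the value 1, is 100 cm for a shift and 360 degrees for a turn. A row lasts 1/10 s, in which the tool goes at most 50 mm and 8.59 degrees, less where a joint would pass 70% of its speed; a pose out of reach is approached as far as the arm can. A call with a number of a shift or a turn outside -1 to 1 is refused whole. A call with a gripper value outside its range is refused whole. "claw" is the closure in counts, from 0 (fully open) to 255 (shut), set as the call begins (left out, the last holds). The fingers move at their own pace and stop on an object; "newtons" is the grip in N (left out, the last holds). Time passes only in rows, so rows that repeat a pose let the fingers close. It gives the time, the measured TCP pose, the force, the opening and the grip force at its end, in the units of the state.
- ctrl.sense(): the state, without advancing time (a new reading comes with each control period).
- imaging.snapshot(name): name is "side" or "top"; returns a dict with "color" (384x512x3 uint8, red, green, blue), "fx", "fy", "cx", "cy" (pixels), "rvec" (rotation vector, rad) and "tvec" (3), from world to camera coordinates, as OpenCV has them. Camera axes: x right, y down, z forward; pixel columns grow to the right and rows downward; lengths in m; the calibration is good to about 2 mm. A picture is of the moment at which its call begins. There is no depth.
- ctrl.hand_in(): hands the job in; it is judged then, once.
The state is a dict: "time_s": time; "joints": joint angles; "qd": joint speeds; "joint_efforts": joint torques, N m; "position": TCP position; "ee_rot": TCP orientation; "force": force on the tool from outside, world axes, zero at the start; "torque": the same for the moment, N m; "gripper_width": finger opening in m; "gripper_force": force on a finger pad.
Only numpy, scipy, OpenCV 4.12 (cv2) and the standard library are available. Lean on these libraries where they do the work, as an engineer would, in place of code of your own. Each camera call takes 0.05 s, during which the arm holds its last target. There are 200 camera calls.

## Working session

There is one attempt and no reset: what is moved stays moved. The work goes in short steps, Python scripts to look and compute and a tool call to move; the robot and the scene stay as the last step left them, time stands still between calls to the robot, and variables do not carry over. Pictures are saved under pics/ and viewed, at most 10 in all, crops included, and the job is handed in when it is done.

Besides the shell and the picture viewer there is one more tool, called after ">>>" by a JSON object that holds its "name" and its "arguments", one argument or row to a line. drive_tool: Moves the arm, as the interface text tells. Shift numbers are shares of 100 cm and turn numbers shares of 360 degrees, none past 1 either way. Its arguments: {"type":"object","properties":{"xyz":{"type":"array"},"spin":{"type":"array"},"claw":{"type":"number"},"newtons":{"type":"number"}},"required":["xyz","spin"]}

```bash
ls; mkdir -p pics
cat > h.py <<'E'
import numpy as np, cv2
from plant import ctrl, imaging
def snap(n,f=None):
    s=imaging.snapshot(n)
    if f: cv2.imwrite('pics/'+f,cv2.cvtColor(s['color'],cv2.COLOR_RGB2BGR))
    return s
def ray(s,u,v,z):
    R=cv2.Rodrigues(np.array(s['rvec'],float))[0]; t=np.array(s['tvec'],float).ravel()
    c=-R.T@t; d=R.T@np.array([(u-s['cx'])/s['fx'],(v-s['cy'])/s['fy'],1])
    return c+d*(z-c[2])/d[2]
def proj(s,p):
    K=np.array([[s['fx'],0,s['cx']],[0,s['fy'],s['cy']],[0,0,1.]])
    return cv2.projectPoints(np.array(p,float).reshape(-1,3),np.array(s['rvec'],float),np.array(s['tvec'],float),K,None)[0].reshape(-1,2)
E
python3 - <<'E'
from h import *
a=snap('top'); b=snap('side')
for n,s in (('top',a),('side',b)):
    R=cv2.Rodrigues(np.array(s['rvec'],float))[0]; print(n,s['fx'],-R.T@np.array(s['tvec']).ravel(),R.round(2).tolist())
cv2.imwrite('pics/top0.png',cv2.cvtColor(a['color'],cv2.COLOR_RGB2BGR))
cv2.imwrite('pics/side0.png',cv2.cvtColor(b['color'],cv2.COLOR_RGB2BGR))
print(ctrl.sense())
E
```

```text
pics
top 361.2378339201341 [ 0.51029616 -0.0302253   1.03559545] [[0.0, -1.0, -0.01], [-1.0, -0.0, -0.08], [0.08, 0.01, -1.0]]
side 380.74509350202817 [ 0.57977209 -0.78179027  0.46867766] [[1.0, -0.01, -0.03], [-0.03, -0.42, -0.91], [-0.0, 0.91, -0.42]]
{'time_s': 0.1, 'joints': array([-1.44009484e+00,  3.59449764e-01,  1.51132218e+00,  9.21485078e-06,
        1.27250062e+00, -1.15074484e-01]), 'qd': array([ 6.60843912e-04, -2.44925651e-03, -2.54346353e-03,  2.54891032e-06,
       -8.69553976e-04,  7.10382199e-06]), 'joint_efforts': array([ 6.05786936e-04, -5.28653598e+01, -2.79349762e+01, -9.35866569e-05,
        5.09726320e-03,  2.74655076e-05]), 'position': array([ 0.14591599, -0.58135761,  0.23052842]), 'ee_rot': array([[ 9.69949498e-01,  2.43306243e-01, -2.10209607e-04],
       [ 2.43306250e-01, -9.69948087e-01,  1.66673147e-03],
       [ 2.01633766e-04, -1.66779067e-03, -9.99998589e-01]]), 'force': array([-0.11353305, -0.32162189, -0.09458933]), 'torque': array([ 0.03188079, -0.0193439 , -0.0399536 ]), 'gripper_force': 0.0, 'gripper_width': 0.08516247917702566}
```

View pics/top0.png

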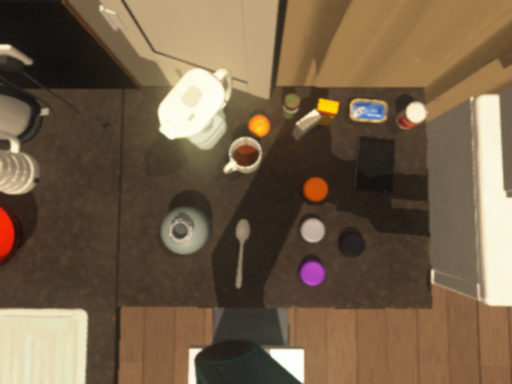

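View pics/side0.png

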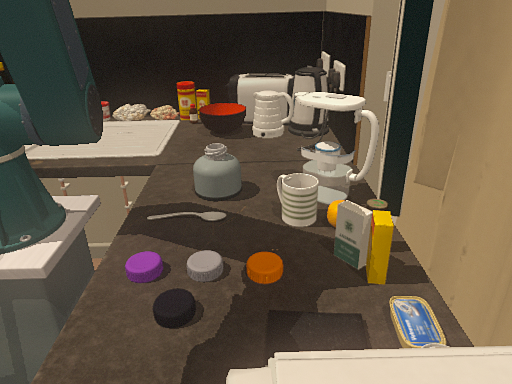

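Lid candidates in the top view: grey (313,230), purple (312,272), orange (316,190) and black (351,243). The grey one matches the description, and in the side view it is at (205,265). The flask is at top (183,230) with its mouth at (180,229), and in the side view its mouth is at (215,148). I'll measure both and check one crop.

Run:
```python
from h import *
a=snap('top'); b=snap('side')
def blob(s,box,lo,hi):
    x0,y0,x1,y1=box; h=cv2.cvtColor(s['color'],cv2.COLOR_RGB2HSV)[y0:y1,x0:x1]
    m=cv2.inRange(h,lo,hi); m=cv2.morphologyEx(m,cv2.MORPH_OPEN,np.ones((3,3)))
    c=max(cv2.findContours(m,cv2.RETR_EXTERNAL,cv2.CHAIN_APPROX_NONE)[0],key=cv2.contourArea)
    e=cv2.fitEllipse(c); return (e[0][0]+x0,e[0][1]+y0),e[1],e[2],cv2.boundingRect(c)
r=blob(a,(290,210,336,250),(0,0,110),(180,60,255)); print('lid top',r,ray(a,*r[0],.024), 'diam',r[1][0]/361*1.01, r[1][1]/361*1.01)
r=blob(b,(180,240,230,290),(0,0,110),(180,60,255)); print('lid side',r,ray(b,*r[0],.013))
r=blob(a,(150,195,220,265),(0,0,70),(180,255,255)); print('flask body',r,ray(a,*r[0],.06))
up=lambda s,x0,y0,x1,y1:cv2.resize(cv2.cvtColor(s['color'][y0:y1,x0:x1],cv2.COLOR_RGB2BGR),(400,400),interpolation=cv2.INTER_CUBIC)
cv2.imwrite('pics/c1.png',np.vstack([np.hstack([up(a,153,200,213,260),up(a,283,200,343,260)])]))
cv2.imwrite('pics/c1.png',np.hstack([up(a,153,200,213,260),up(a,283,200,343,260)]))
p=ray(a,180,229,.13);print(p,proj(b,p), proj(b,[0.5,.0,0]))
```

```text
lid top ((311.98651695251465, 230.0305576324463), (22.555341720581055, 22.747146606445312), 178.47726440429688, (11, 9, 23, 23)) [ 0.47908544 -0.1822549   0.024     ] diam 0.06310497268085004 0.06364160130889132
lid side ((203.4209384918213, 261.10049057006836), (21.0968017578125, 35.082435607910156), 77.59295654296875, (7, 10, 35, 23)) [ 0.47566967 -0.17285152  0.013     ]
flask body ((182.12973403930664, 229.73403930664062), (72.34629821777344, 82.80924224853516), 18.705781936645508, (0, 0, 70, 70)) [0.47946411 0.1721243  0.06      ]
[0.48347724 0.16297252 0.13      ] [[216.92546637 146.01667691]] [[222.07718619 220.68095381]]
```

View pics/c1.png

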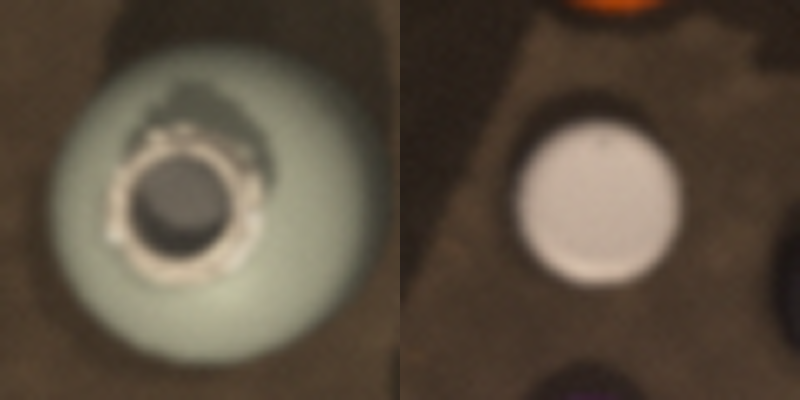

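The left crop shows the flask: thread ring centred at crop (188,202), mouth at (181,205), body at (206,204). The right crop shows the plain pale-grey lid at (200,201) within its half, which is the right one.

Run:
```python
from h import *
a=snap('top');b=snap('side')
f=lambda x,o:(x+.5)/6.6667-.5+o
for n,u,v,z in (('thread',188,202.5,.118),('mouth',181,205,.128),('body',206.5,203.5,.066)): print(n,ray(a,f(u,153),f(v,200),z))
l=ray(a,f(199.5,283),f(201.5,200),.025);print('lid',l,'side px top centre',proj(b,l))
crop=cv2.cvtColor(b['color'],cv2.COLOR_RGB2BGR)
x=cv2.resize(crop[125:205,180:260],(400,400),interpolation=cv2.INTER_CUBIC);y=cv2.resize(crop[225:305,165:245],(400,400),interpolation=cv2.INTER_CUBIC)
cv2.imwrite('pics/c2.png',np.hstack([x,y]))
c=l*[1,1,0];th=np.linspace(0,6.28,60)
for nm,z,r,cc in (('lid',.026,.034,l),('lidb',0,.034,l),('rim',.13,.0255,[.481,.165])):
    p=proj(b,np.c_[cc[0]+r*np.cos(th),cc[1]+r*np.sin(th),th*0+z]);print(nm,p.min(0),p.max(0))
s=ctrl.sense();R=s['ee_rot'];print('lid yaw tool shift',R.T@(l-s['position']))
```

```text
thread [0.48073882 0.16351977 0.118     ]
mouth [0.48011576 0.16402354 0.128     ]
body [0.47869734 0.16705583 0.066     ]
lid [ 0.47976011 -0.18353416  0.025     ] side px top centre [[204.43174588 259.36661696]]
lid [186.47597951 248.56087998] [222.13623481 270.23933037]
lidb [187.81371648 259.20812209] [222.93194217 281.47175441]
rim [206.32098189 142.54164673] [225.73639022 149.16448715]
lid yaw tool shift [ 0.42066464 -0.30483004  0.20620234]
```

View pics/c2.png

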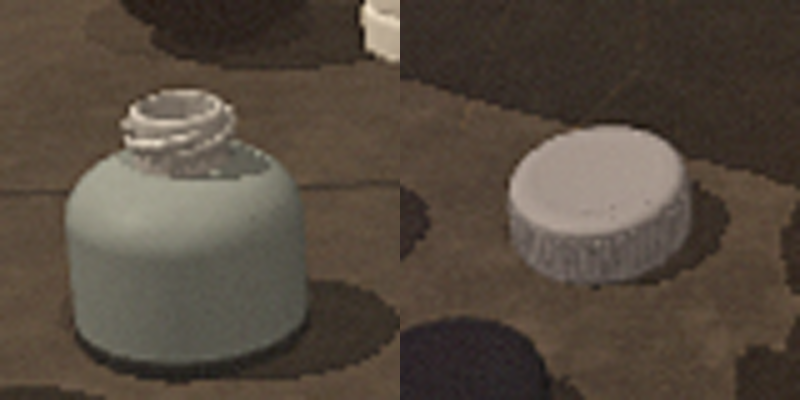

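The side-view bounds of the lid match the prediction within 1 px. Now moving above the lid.

>>> {"name": "drive_tool", "arguments": {
  "xyz": [
    [0.42,-0.305,0.1],
    [0.42,-0.305,0.1],
    [0.42,-0.305,0.1],
    [0.42,-0.305,0.1],
    [0.42,-0.305,0.1],
    [0.42,-0.305,0.1],
    [0.42,-0.305,0.1],
    [0.42,-0.305,0.1],
    [0.42,-0.305,0.1],
    [0.42,-0.305,0.1]
  ],
  "spin": [0,0,0,0,0,0,0,0,0,0],
  "claw": 0,
  "newtons": 40
}}

```text
time_s: 1.3
position: [0.4623, -0.2038, 0.1366]
ee_rot: [[0.97, 0.243, 0.001], [0.243, -0.97, -0.0], [0.0, 0.0, -1.0]]
force: [0.6, -1.0, -0.6]
gripper_width: 0.0853
gripper_force: 0.0
```

>>> {"name": "drive_tool", "arguments": {
  "xyz": [
    [0.02,-0.015,0.03],
    [0.02,-0.015,0.03],
    [0.02,-0.015,0.03]
  ],
  "spin": [0,0,0]
}}

```text
time_s: 1.6
position: [0.4766, -0.1854, 0.1062]
ee_rot: [[0.969, 0.245, -0.002], [0.245, -0.969, 0.001], [-0.001, -0.001, -1.0]]
force: [0.3, -0.3, -1.0]
gripper_width: 0.0853
gripper_force: 0.0
```

Run:
```python
from h import *
s=ctrl.sense();R=s['ee_rot'];print(s['position'],s['force'],s['joints'],R.T@(np.array([.4798,-.1835,.002])-s['position']))
```

```text
[ 0.47655737 -0.18539849  0.10623238] [ 0.30183405 -0.25413451 -0.99376994] [-5.05970392e-01  3.88944151e-01  1.83653908e+00 -3.45527107e-04
  9.17888903e-01  8.17244876e-01] [ 0.00376403 -0.00093912  0.10422791]
```

>>> {"name": "drive_tool", "arguments": {
  "xyz": [
    [0.004,-0.001,0.05],
    [0.004,-0.001,0.08],
    [0.004,-0.001,0.1],
    [0.004,-0.001,0.104],
    [0.004,-0.001,0.104],
    [0.004,-0.001,0.104]
  ],
  "spin": [0,0,0,0,0,0]
}}

```text
time_s: 2.2
position: [0.4813, -0.1853, 0.0041]
ee_rot: [[0.97, 0.242, 0.002], [0.242, -0.97, -0.001], [0.002, 0.002, -1.0]]
force: [0.5, 0.3, 0.4]
gripper_width: 0.0853
gripper_force: 0.0
```

>>> {"name": "drive_tool", "arguments": {
  "xyz": [
    [0,0,0],
    [0,0,0],
    [0,0,0],
    [0,0,0],
    [0,0,0],
    [0,0,0],
    [0,0,0],
    [0,0,0]
  ],
  "spin": [0,0,0,0,0,0,0,0],
  "claw": 255,
  "newtons": 40
}}

```text
time_s: 3.0
position: [0.4814, -0.1848, 0.0045]
ee_rot: [[0.97, 0.243, 0.002], [0.243, -0.97, -0.002], [0.002, 0.002, -1.0]]
force: [-2.6, -0.7, 10.4]
gripper_width: 0.0665
gripper_force: 42.2
```

>>> {"name": "drive_tool", "arguments": {
  "xyz": [
    [0,0,-0.03],
    [0,0,-0.08],
    [0,0,-0.13],
    [0,0,-0.17],
    [0,0,-0.17]
  ],
  "spin": [0,0,0,0,0]
}}

```text
time_s: 3.5
position: [0.4844, -0.1861, 0.1793]
ee_rot: [[0.97, 0.244, 0.011], [0.244, -0.97, -0.006], [0.009, 0.009, -1.0]]
force: [1.3, -1.5, -0.8]
gripper_width: 0.0666
gripper_force: 46.2
```

>>> {"name": "drive_tool", "arguments": {
  "xyz": [
    [0.02,-0.08,0],
    [0.04,-0.16,0],
    [0.055,-0.22,0],
    [0.067,-0.27,0],
    [0.077,-0.31,0],
    [0.083,-0.335,0],
    [0.083,-0.34,0],
    [0.083,-0.34,0],
    [0.083,-0.34,0],
    [0.083,-0.34,0]
  ],
  "spin": [0,0,0,0,0,0,0,0,0,0]
}}

```text
time_s: 4.5
position: [0.4778, 0.1651, 0.1725]
ee_rot: [[0.97, 0.243, -0.001], [0.243, -0.97, -0.001], [-0.001, 0.0, -1.0]]
force: [0.1, 0.2, -0.2]
gripper_width: 0.0667
gripper_force: 46.2
```

Run:
```python
from h import *
a=snap('top');b=snap('side')
s=ctrl.sense();print(s['position'],s['force'],s['torque'],s['gripper_width'],s['ee_rot'][:,2])
k=lambda s,x,y,w:cv2.resize(cv2.cvtColor(s['color'][y:y+w,x:x+w],cv2.COLOR_RGB2BGR),(400,400),interpolation=cv2.INTER_CUBIC)
cv2.imwrite('pics/c3.png',np.hstack([k(b,175,105,80),k(a,140,190,80)]))
```

```text
[0.47822862 0.16449714 0.17263844] [0.57458028 0.17553619 0.05346921] [ 0.01765723 -0.01536891  0.01503644] 0.06617104191140774 [-3.46392872e-04 -3.00298539e-04 -9.99999895e-01]
```

View pics/c3.png

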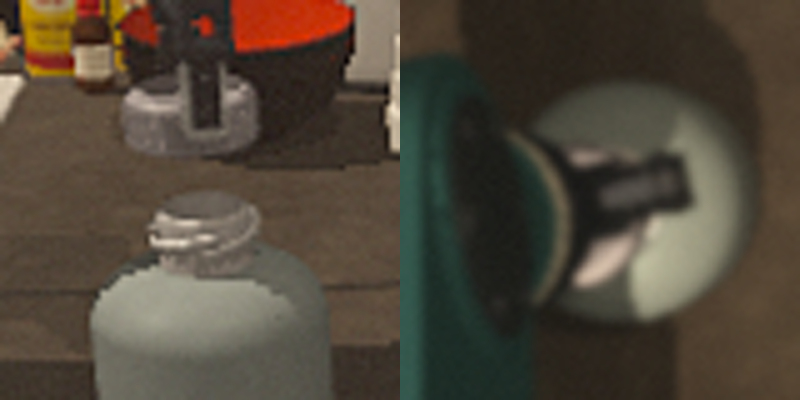

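Side crop: the held lid spans u 121–262 (about 212.9 px full frame) and the thread spans 148–260 (about 215.4 px). The body spans 90–332 (about 216.8 px). I'll compare these with the projection of a vertical axis.

Run:
```python
from h import *
b=snap('side')
for p in ((.478,.165,.04),(.478,.165,.118),(.478,.165,.13),(.478,.165,.181),(.488,.165,.13),(.478,.175,.13)): print(p,proj(b,p))
th=np.linspace(0,6.28,90)
for z,r,y in ((.168,.034,.165),(.194,.034,.165),(.13,.0225,.165)):
    p=proj(b,np.c_[.478+r*np.cos(th),y+r*np.sin(th),th*0+z]);print(z,p.min(0),p.max(0))
```

```text
(0.478, 0.165, 0.04) [[217.14170491 176.93124318]]
(0.478, 0.165, 0.118) [[215.21329504 150.09510284]]
(0.478, 0.165, 0.13) [[214.90532038 145.80926538]]
(0.478, 0.165, 0.181) [[213.56077293 127.0982721 ]]
(0.488, 0.165, 0.13) [[218.70387388 145.70788832]]
(0.478, 0.175, 0.13) [[215.21851071 144.52591153]]
0.168 [200.69731694 128.01118769] [227.05411164 136.13109374]
0.194 [199.84468924 118.51587155] [226.50326985 126.11298343]
0.13 [206.31409021 142.94489143] [223.46914412 148.79165491]
```

The lid sits about 1.2 mm toward −x in the tool, which agrees with the offset before the grasp. Correcting this and descending.

>>> {"name": "drive_tool", "arguments": {
  "xyz": [
    [0.001,0,0.015],
    [0.001,0,0.03],
    [0.001,0,0.036],
    [0.001,0,0.038],
    [0.001,0,0.04],
    [0.001,0,0.041],
    [0.001,0,0.042],
    [0.001,0,0.043],
    [0.001,0,0.043]
  ],
  "spin": [0,0,0,0,0,0,0,0,0]
}}

```text
time_s: 5.55
position: [0.4792, 0.1662, 0.1298]
ee_rot: [[0.97, 0.243, 0.0], [0.243, -0.97, 0.0], [0.0, -0.0, -1.0]]
force: [-0.0, -0.3, -0.4]
gripper_width: 0.0667
gripper_force: 46.2
```

```bash
cat > st.py <<'E'
from h import *
s=ctrl.sense();R=s['ee_rot'];print(s['time_s'],'p',s['position'].round(4),'yaw',np.arctan2(R[1,0],R[0,0]).round(3),'tilt',R[:2,2].round(4),'F',s['force'].round(1),'T',s['torque'].round(2),'w',round(s['gripper_width'],4),'q6',s['joints'][5].round(2))
E
python3 st.py
```

```text
5.55 p [0.4792 0.1662 0.1298] yaw 0.246 tilt [0.0001 0.0001] F [-0.  -0.3 -0.4] T [ 0.06 -0.   -0.01] w 0.0667 q6 1.52
```

>>> {"name": "drive_tool", "arguments": {
  "xyz": [
    [0,0,0.001],
    [0,0,0.002],
    [0,0,0.003],
    [0,0,0.003]
  ],
  "spin": [0,0,0,0]
}}

```text
time_s: 5.95
position: [0.4797, 0.1658, 0.1267]
ee_rot: [[0.97, 0.244, 0.001], [0.244, -0.97, -0.001], [0.001, 0.001, -1.0]]
force: [1.9, -3.3, -1.5]
gripper_width: 0.0667
gripper_force: 46.1
```

>>> {"name": "drive_tool", "arguments": {
  "xyz": [
    [0,0,0.001],
    [0,0,0.002],
    [0,0,0.002]
  ],
  "spin": [0,0,0]
}}

```text
time_s: 6.25
position: [0.4798, 0.1657, 0.125]
ee_rot: [[0.97, 0.244, 0.001], [0.244, -0.97, -0.001], [0.001, 0.001, -1.0]]
force: [1.5, -4.9, 3.4]
gripper_width: 0.0665
gripper_force: 46.6
```

>>> {"name": "drive_tool", "arguments": {
  "xyz": [
    [0,0.001,0],
    [0,0.0012,0],
    [0,0.0012,0]
  ],
  "spin": [0,0,0]
}}

```text
time_s: 6.55
position: [0.4799, 0.1654, 0.1251]
ee_rot: [[0.97, 0.243, 0.001], [0.243, -0.97, 0.001], [0.001, -0.001, -1.0]]
force: [0.8, 0.6, 5.3]
gripper_width: 0.0666
gripper_force: 46.7
```

```bash
python3 st.py
```

```text
6.55 p [0.4799 0.1654 0.1251] yaw 0.245 tilt [0.0008 0.001 ] F [0.8 0.6 5.3] T [-0.04 -0.21 -0.05] w 0.0666 q6 1.52
```

Light contact of about 5 N with side forces gone. Turning back slowly.

>>> {"name": "drive_tool", "arguments": {
  "xyz": [
    [0,0,0],
    [0,0,0],
    [0,0,0]
  ],
  "spin": [-0.006,-0.012,-0.012]
}}

```text
time_s: 6.85
position: [0.4791, 0.1651, 0.125]
ee_rot: [[0.948, 0.317, -0.001], [0.317, -0.948, 0.0], [-0.0, -0.0, -1.0]]
force: [-0.2, -1.3, 7.1]
gripper_width: 0.0665
gripper_force: 46.9
```

>>> {"name": "drive_tool", "arguments": {
  "xyz": [
    [0,0,0],
    [0,0,0],
    [0,0,0]
  ],
  "spin": [-0.006,-0.012,-0.012]
}}

```text
time_s: 7.15
position: [0.4793, 0.1651, 0.1248]
ee_rot: [[0.922, 0.387, -0.0], [0.387, -0.922, 0.0], [-0.0, -0.0, -1.0]]
force: [0.7, -0.4, 3.7]
gripper_width: 0.0669
gripper_force: 46.6
```

```bash
python3 st.py
```

```text
7.15 p [0.4793 0.1651 0.1248] yaw 0.397 tilt [-0.0002  0.0004] F [ 0.7 -0.4  3.7] T [-0.12 -0.08  0.03] w 0.0669 q6 1.37
```

>>> {"name": "drive_tool", "arguments": {
  "xyz": [
    [0,0,0],
    [0,0,0],
    [0,0,0]
  ],
  "spin": [-0.006,-0.012,-0.012]
}}

```text
time_s: 7.45
position: [0.479, 0.1651, 0.1243]
ee_rot: [[0.891, 0.454, -0.001], [0.454, -0.891, 0.0], [-0.001, -0.001, -1.0]]
force: [2.2, -1.4, -0.1]
gripper_width: 0.0664
gripper_force: 46.2
```

>>> {"name": "drive_tool", "arguments": {
  "xyz": [
    [0,0,0],
    [0,0,0],
    [0,0,0]
  ],
  "spin": [-0.006,-0.012,-0.012]
}}

```text
time_s: 7.75
position: [0.479, 0.1651, 0.1243]
ee_rot: [[0.854, 0.52, -0.001], [0.52, -0.854, 0.0], [-0.001, -0.001, -1.0]]
force: [0.5, 0.7, -0.2]
gripper_width: 0.0667
gripper_force: 46.2
```

```bash
python3 st.py
```

```text
7.75 p [0.479  0.1651 0.1243] yaw 0.546 tilt [-0.0012  0.0003] F [ 0.5  0.7 -0.2] T [-0.02 -0.11  0.05] w 0.0667 q6 1.22
```

Contact vanished at lid height of about 120 mm, so the lugs have passed the start. Lowering into the thread.

>>> {"name": "drive_tool", "arguments": {
  "xyz": [
    [0,0,0.001],
    [0,0,0.002],
    [0,0,0.003],
    [0,0,0.003]
  ],
  "spin": [0,0,0,0]
}}

```text
time_s: 8.15
position: [0.4793, 0.165, 0.1215]
ee_rot: [[0.854, 0.52, -0.001], [0.52, -0.854, 0.0], [-0.0, -0.0, -1.0]]
force: [-0.7, -0.2, 0.1]
gripper_width: 0.0663
gripper_force: 46.2
```

>>> {"name": "drive_tool", "arguments": {
  "xyz": [
    [0,0,0.001],
    [0,0,0.002],
    [0,0,0.002]
  ],
  "spin": [0,0,0]
}}

```text
time_s: 8.45
position: [0.4794, 0.165, 0.1196]
ee_rot: [[0.854, 0.52, -0.0], [0.52, -0.854, 0.0], [-0.0, -0.0, -1.0]]
force: [-1.0, -0.3, -0.5]
gripper_width: 0.0667
gripper_force: 46.2
```

```bash
python3 st.py
```

```text
8.45 p [0.4794 0.165  0.1196] yaw 0.547 tilt [-0.0002  0.0001] F [-1.  -0.3 -0.5] T [0.02 0.04 0.02] w 0.0667 q6 1.22
```

>>> {"name": "drive_tool", "arguments": {
  "xyz": [
    [0,0,0.0005],
    [0,0,0.001],
    [0,0,0.001]
  ],
  "spin": [0,0,0]
}}

```text
time_s: 8.75
position: [0.4796, 0.165, 0.1189]
ee_rot: [[0.854, 0.52, 0.0], [0.52, -0.854, 0.0], [0.0, -0.0, -1.0]]
force: [0.2, -0.2, 1.8]
gripper_width: 0.0667
gripper_force: 46.4
```

>>> {"name": "drive_tool", "arguments": {
  "xyz": [
    [0,0,0.0005],
    [0,0,0.001],
    [0,0,0.001]
  ],
  "spin": [0,0,0]
}}

```text
time_s: 9.05
position: [0.4796, 0.165, 0.1186]
ee_rot: [[0.854, 0.52, 0.0], [0.52, -0.854, 0.0], [0.0, 0.0, -1.0]]
force: [-3.9, -0.7, 9.0]
gripper_width: 0.0668
gripper_force: 47.3
```

In contact on the next ridge, lid height about 114.5 mm. Screwing clockwise, following the pitch.

>>> {"name": "drive_tool", "arguments": {
  "xyz": [
    [0,0,0.0001],
    [0,0,0.0004],
    [0,0,0.0007],
    [0,0,0.001],
    [0,0,0.001]
  ],
  "spin": [0.0083,0.0167,0.025,0.0333,0.0333]
}}

```text
time_s: 9.55
position: [0.481, 0.1652, 0.1176]
ee_rot: [[0.944, 0.33, 0.003], [0.33, -0.944, 0.001], [0.003, 0.0, -1.0]]
force: [0.8, 1.0, 6.0]
gripper_width: 0.0664
gripper_force: 46.8
```

```bash
python3 st.py
```

```text
9.55 p [0.481  0.1652 0.1176] yaw 0.337 tilt [0.0029 0.0006] F [0.8 1.  6. ] T [-0.14 -0.08 -0.05] w 0.0664 q6 1.43
```

>>> {"name": "drive_tool", "arguments": {
  "xyz": [
    [0,0,0.0002],
    [0,0,0.0005],
    [0,0,0.0008],
    [0,0,0.001],
    [0,0,0.001]
  ],
  "spin": [0.0083,0.0167,0.025,0.0333,0.0333]
}}

```text
time_s: 10.05
position: [0.481, 0.1652, 0.1165]
ee_rot: [[0.992, 0.128, 0.003], [0.128, -0.992, 0.001], [0.003, -0.0, -1.0]]
force: [0.9, -0.4, 6.2]
gripper_width: 0.0664
gripper_force: 46.9
```

```bash
python3 st.py
```

```text
10.05 p [0.481  0.1652 0.1165] yaw 0.128 tilt [0.0028 0.0005] F [ 0.9 -0.4  6.2] T [-0.12 -0.14 -0.14] w 0.0664 q6 1.64
```

>>> {"name": "drive_tool", "arguments": {
  "xyz": [
    [0,0,0.0002],
    [0,0,0.0005],
    [0,0,0.0008],
    [0,0,0.001],
    [0,0,0.001]
  ],
  "spin": [0.0083,0.0167,0.025,0.0333,0.0333]
}}

```text
time_s: 10.55
position: [0.4809, 0.1651, 0.1155]
ee_rot: [[0.997, -0.08, 0.003], [-0.08, -0.997, 0.0], [0.003, -0.001, -1.0]]
force: [1.6, -1.2, 6.9]
gripper_width: 0.0666
gripper_force: 46.9
```

```bash
python3 st.py
```

```text
10.55 p [0.4809 0.1651 0.1155] yaw -0.08 tilt [0.0026 0.0003] F [ 1.6 -1.2  6.9] T [-0.27 -0.2  -0.03] w 0.0666 q6 1.85
```

>>> {"name": "drive_tool", "arguments": {
  "xyz": [
    [0,0,0.0002],
    [0,0,0.0005],
    [0,0,0.0008],
    [0,0,0.001],
    [0,0,0.001]
  ],
  "spin": [0.0083,0.0167,0.025,0.0333,0.0333]
}}

```text
time_s: 11.05
position: [0.48, 0.1648, 0.1139]
ee_rot: [[0.959, -0.284, 0.001], [-0.284, -0.959, -0.0], [0.001, -0.0, -1.0]]
force: [0.8, -1.6, 3.2]
gripper_width: 0.0665
gripper_force: 46.5
```

```bash
python3 st.py
```

```text
11.05 p [0.48   0.1648 0.1139] yaw -0.288 tilt [ 0.0008 -0.0002] F [ 0.8 -1.6  3.2] T [-0.28 -0.19 -0.09] w 0.0665 q6 2.05
```

>>> {"name": "drive_tool", "arguments": {
  "xyz": [
    [0,0,0.0002],
    [0,0,0.0005],
    [0,0,0.0008],
    [0,0,0.001],
    [0,0,0.001]
  ],
  "spin": [0.0083,0.0167,0.025,0.0333,0.0333]
}}

```text
time_s: 11.55
position: [0.4797, 0.1646, 0.1126]
ee_rot: [[0.879, -0.477, 0.0], [-0.477, -0.879, -0.0], [0.0, 0.0, -1.0]]
force: [2.7, -2.4, -0.4]
gripper_width: 0.0669
gripper_force: 46.3
```

```bash
python3 st.py
```

```text
11.55 p [0.4797 0.1646 0.1126] yaw -0.497 tilt [ 0.0001 -0.0005] F [ 2.7 -2.4 -0.4] T [-0.44 -0.29 -0.06] w 0.0669 q6 2.26
```

>>> {"name": "drive_tool", "arguments": {
  "xyz": [
    [0,0,0.0002],
    [0,0,0.0004],
    [0,0,0.0006],
    [0,0,0.0006]
  ],
  "spin": [0.0055,0.011,0.0165,0.0165]
}}

```text
time_s: 11.95
position: [0.48, 0.1646, 0.1125]
ee_rot: [[0.825, -0.564, 0.001], [-0.564, -0.825, -0.001], [0.001, 0.0, -1.0]]
force: [1.2, -3.7, 4.6]
gripper_width: 0.0665
gripper_force: 46.7
```

```bash
python3 st.py
```

```text
11.95 p [0.48   0.1646 0.1125] yaw -0.6 tilt [ 0.0008 -0.0005] F [ 1.2 -3.7  4.6] T [-0.62 -0.1  -0.01] w 0.0665 q6 2.37
```

>>> {"name": "drive_tool", "arguments": {
  "xyz": [
    [0,0,0.0001],
    [0,0,0.0003],
    [0,0,0.0004],
    [0,0,0.0004]
  ],
  "spin": [0.0055,0.011,0.0165,0.0165]
}}

```text
time_s: 12.35
position: [0.4801, 0.1645, 0.1125]
ee_rot: [[0.763, -0.647, 0.001], [-0.647, -0.763, -0.001], [0.001, -0.0, -1.0]]
force: [0.8, -3.6, 8.8]
gripper_width: 0.0668
gripper_force: 47.1
```

```bash
python3 st.py
```

```text
12.35 p [0.4801 0.1645 0.1125] yaw -0.704 tilt [ 0.0012 -0.0007] F [ 0.8 -3.6  8.8] T [-0.78  0.05 -0.07] w 0.0668 q6 2.47
```

>>> {"name": "drive_tool", "arguments": {
  "xyz": [
    [0.0002,0.0002,0],
    [0.0003,0.0004,0],
    [0.0003,0.0004,0],
    [0.0003,0.0004,0]
  ],
  "spin": [0.007,0.014,0.021,0.021]
}}

```text
time_s: 12.75
position: [0.4801, 0.1643, 0.1125]
ee_rot: [[0.67, -0.742, 0.001], [-0.742, -0.67, -0.0], [0.001, -0.001, -1.0]]
force: [0.4, -2.5, 8.6]
gripper_width: 0.0669
gripper_force: 47.1
```

```bash
python3 st.py
```

```text
12.75 p [0.4801 0.1643 0.1125] yaw -0.836 tilt [ 0.0012 -0.0001] F [ 0.4 -2.5  8.6] T [-0.55  0.05  0.01] w 0.0669 q6 2.6
```

>>> {"name": "drive_tool", "arguments": {
  "xyz": [
    [0,0,0],
    [0,0,0],
    [0,0,0],
    [0,0,0]
  ],
  "spin": [0.007,0.014,0.021,0.021]
}}

```text
time_s: 13.15
position: [0.48, 0.1642, 0.1125]
ee_rot: [[0.567, -0.824, 0.001], [-0.824, -0.567, -0.0], [0.001, -0.001, -1.0]]
force: [0.3, -3.3, 8.1]
gripper_width: 0.0668
gripper_force: 47.1
```

```bash
python3 st.py
```

```text
13.15 p [0.48   0.1642 0.1125] yaw -0.968 tilt [ 0.0011 -0.0003] F [ 0.3 -3.3  8.1] T [-0.62  0.1  -0.07] w 0.0668 q6 2.73
```

>>> {"name": "drive_tool", "arguments": {
  "xyz": [
    [0,0,0],
    [0,0,0],
    [0,0,0],
    [0,0,0]
  ],
  "spin": [0.007,0.014,0.021,0.021]
}}

```text
time_s: 13.55
position: [0.4801, 0.1641, 0.1125]
ee_rot: [[0.455, -0.891, 0.001], [-0.891, -0.455, -0.001], [0.001, -0.001, -1.0]]
force: [0.3, -3.9, 8.2]
gripper_width: 0.0667
gripper_force: 47.1
```

```bash
python3 st.py
```

```text
13.55 p [0.4801 0.1641 0.1125] yaw -1.099 tilt [ 0.0013 -0.0007] F [ 0.3 -3.9  8.2] T [-0.65 -0.07  0.14] w 0.0667 q6 2.86
```

Twist is starting to rise, but the last joint is near its limit. I'll release, turn back 60°, look, regrip and finish tightening.

>>> {"name": "drive_tool", "arguments": {
  "xyz": [
    [0,0,0],
    [0,0,0],
    [0,0,0],
    [0,0,0],
    [0,0,0]
  ],
  "spin": [0,0,0,0,0],
  "claw": 0
}}

```text
time_s: 14.05
position: [0.4793, 0.1646, 0.1116]
ee_rot: [[0.452, -0.892, -0.0], [-0.892, -0.452, 0.0], [-0.0, 0.0, -1.0]]
force: [-0.1, 0.2, 0.6]
gripper_width: 0.0855
gripper_force: 0.0
```

>>> {"name": "drive_tool", "arguments": {
  "xyz": [
    [0,0,0],
    [0,0,0],
    [0,0,0],
    [0,0,0],
    [0,0,0],
    [0,0,0],
    [0,0,0],
    [0,0,0],
    [0,0,0],
    [0,0,0]
  ],
  "spin": [-0.02,-0.04,-0.06,-0.08,-0.1,-0.12,-0.14,-0.16,-0.167,-0.167]
}}

```text
time_s: 15.05
position: [0.4794, 0.1645, 0.1117]
ee_rot: [[0.999, -0.052, -0.0], [-0.052, -0.999, 0.0], [-0.0, -0.0, -1.0]]
force: [0.0, -0.3, 0.2]
gripper_width: 0.0854
gripper_force: 0.0
```

```bash
python3 st.py
python3 - <<'E'
from h import *
a=snap('top');b=snap('side')
k=lambda s,x,y,w:cv2.resize(cv2.cvtColor(s['color'][y:y+w,x:x+w],cv2.COLOR_RGB2BGR),(400,400),interpolation=cv2.INTER_CUBIC)
cv2.imwrite('pics/c4.png',np.hstack([k(b,175,120,80),k(a,140,190,80)]))
th=np.linspace(0,6.28,90)
for z in (.108,.134):
    p=proj(b,np.c_[.478+.034*np.cos(th),.1645+.034*np.sin(th),th*0+z]);print(z,p.min(0),p.max(0))
E
```

```text
15.05 p [0.4794 0.1645 0.1117] yaw -0.052 tilt [-0.0002  0.0001] F [ 0.  -0.3  0.2] T [-0.02 -0.03  0.04] w 0.0854 q6 1.82
0.108 [202.57253238 149.2205631 ] [228.2699042  158.46277545]
0.134 [201.76200705 140.182265  ] [227.74617271 148.95668474]
```

View pics/c4.png

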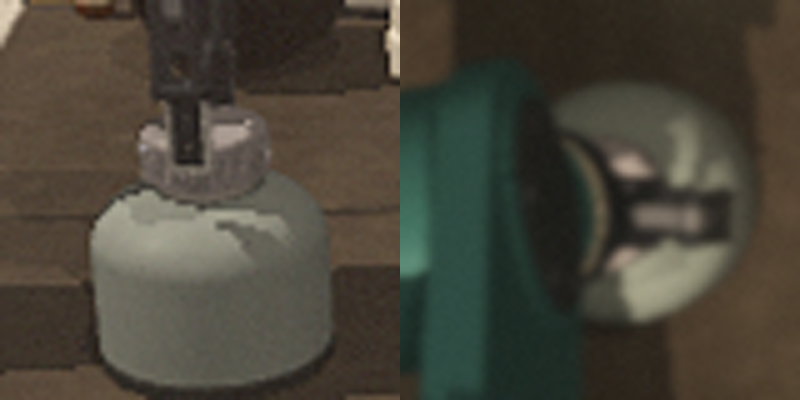

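The lid sits level and low on the flask: its side-crop bottom is at v≈198 (159 px against 158.5 predicted for home) and its top at v≈108. The flask has not moved. Regripping to tighten.

>>> {"name": "drive_tool", "arguments": {
  "xyz": [
    [0,0,-0.001],
    [0,0,-0.001],
    [0,0,-0.001],
    [0,0,-0.001],
    [0,0,-0.001],
    [0,0,-0.001]
  ],
  "spin": [0,0,0,0,0,0],
  "claw": 255,
  "newtons": 40
}}

```text
time_s: 15.75
position: [0.4797, 0.1655, 0.1135]
ee_rot: [[0.999, -0.054, 0.001], [-0.054, -0.999, 0.002], [0.001, -0.002, -1.0]]
force: [-1.8, 3.3, 5.2]
gripper_width: 0.0665
gripper_force: 43.1
```

```bash
python3 st.py
```

```text
15.75 p [0.4797 0.1655 0.1135] yaw -0.054 tilt [0.0006 0.0019] F [-1.8  3.3  5.2] T [ 0.64  0.34 -0.06] w 0.0665 q6 1.82
```

>>> {"name": "drive_tool", "arguments": {
  "xyz": [
    [0,0,0],
    [0,0,0],
    [0,0,0],
    [0,0,0]
  ],
  "spin": [0.005,0.01,0.015,0.015]
}}

```text
time_s: 16.15
position: [0.4801, 0.1649, 0.1135]
ee_rot: [[0.989, -0.147, 0.001], [-0.147, -0.989, 0.001], [0.001, -0.001, -1.0]]
force: [-0.5, 1.3, 5.3]
gripper_width: 0.0664
gripper_force: 43.1
```

```bash
python3 st.py
```

```text
16.15 p [0.4801 0.1649 0.1135] yaw -0.147 tilt [0.0014 0.0006] F [-0.5  1.3  5.3] T [0.2  0.15 0.29] w 0.0664 q6 1.91
```

>>> {"name": "drive_tool", "arguments": {
  "xyz": [
    [0,0,0],
    [0,0,0],
    [0,0,0]
  ],
  "spin": [0.004,0.007,0.007]
}}

```text
time_s: 16.45
position: [0.4802, 0.1647, 0.1135]
ee_rot: [[0.982, -0.19, 0.002], [-0.19, -0.982, 0.0], [0.002, -0.001, -1.0]]
force: [-0.4, -0.1, 4.3]
gripper_width: 0.0666
gripper_force: 43.2
```

```bash
python3 st.py
```

```text
16.45 p [0.4802 0.1647 0.1135] yaw -0.191 tilt [0.0016 0.0003] F [-0.4 -0.1  4.3] T [0.14 0.09 0.44] w 0.0666 q6 1.96
```

Torque rose to about 0.4 N m, so the lid is tight. Releasing and retreating.

>>> {"name": "drive_tool", "arguments": {
  "xyz": [
    [0,0,0],
    [0,0,0],
    [0,0,0],
    [0,0,0],
    [0,0,0],
    [0,0,0]
  ],
  "spin": [0,0,0,0,0,0],
  "claw": 0
}}

```text
time_s: 17.05
position: [0.4795, 0.1645, 0.1127]
ee_rot: [[0.982, -0.19, -0.0], [-0.19, -0.982, 0.0], [-0.0, -0.0, -1.0]]
force: [-0.9, -0.2, -1.0]
gripper_width: 0.0853
gripper_force: 0.0
```

>>> {"name": "drive_tool", "arguments": {
  "xyz": [
    [0,0,-0.02],
    [0,0,-0.05],
    [0,0,-0.09],
    [0,0,-0.13],
    [0,0,-0.15],
    [0,0,-0.15],
    [0,0,-0.15]
  ],
  "spin": [0,0,0,0,0,0,0]
}}

```text
time_s: 17.75
position: [0.4794, 0.1644, 0.2627]
ee_rot: [[0.982, -0.19, 0.0], [-0.19, -0.982, 0.0], [0.0, -0.0, -1.0]]
force: [-0.3, -0.0, 0.4]
gripper_width: 0.0856
gripper_force: 0.0
```

```bash
python3 st.py
python3 - <<'E'
from h import *
b=snap('side')
cv2.imwrite('pics/c5.png',cv2.resize(cv2.cvtColor(b['color'][120:200,175:255],cv2.COLOR_RGB2BGR),(400,400),interpolation=cv2.INTER_CUBIC))
E
```

```text
17.75 p [0.4794 0.1644 0.2627] yaw -0.191 tilt [0.0004 0.0002] F [-0.3 -0.   0.4] T [-0.01  0.04 -0.02] w 0.0856 q6 1.96
```

View pics/c5.png

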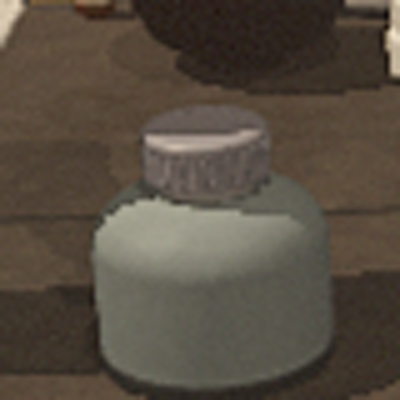

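The lid sits level and home on the upright flask (crop centre about (206,150)), and the gripper is clear. Handing in.

```bash
python3 -c "
from plant import ctrl
print(ctrl.hand_in())"
```

```text
the job is handed in; nothing more can be done
None
```

The grey lid is screwed down until the twist reached about 0.4 N m, released and level on the flask, and the job is handed in at about 18 s; the hand-in returned no verdict.

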